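# Set the aperture ring of an upright lens to its red mark

## Robot

A 6-joint arm with a two-finger parallel gripper is mounted at the origin on a cart in front of the work surface, level with it; the furniture and walls round the work are solid. World frame = base frame: x ahead of the robot, y to its left, z up, the work surface at z = 0. Lengths are in mm, angles in degrees, forces in N, time in s.
With the tool pointing down it reaches from about 350 to 850 mm from the base axis. Payload 8.1 kg.
Tool frame: the origin (TCP) lies at the very end of the fingers, on their centre line; the grasp point (between the pads) lies 19 mm behind it; z points along the fingers, y is the line along which they close (so a half turn about z gives the same grasp; the last joint's range is limited). The gripper opens to 85 mm and grips with 20 to 120 N. Pads are 22 mm wide; open, the fingers measure 114 mm over their backs; the gripper's body (76 mm by 85 mm) begins 54 mm behind the grasp point. The pads swing forward as they close: fully open they stand 13 mm farther back than shut.
Start: joints at [63.404, 7.471, 85.268, -0, 87.261, -4.893], TCP at [221.863, 557.478, 231.292] pointing down, gripper open.
Joint ranges: [-169.43, 169.43], [-51.17, 129.36], [1.28, 143.12], [-76.62, 256.62], [0, 156.53], [-152.29, 152.29]. Speed limits (degrees/s): [136.94, 136.94, 159.86, 180, 180, 180].

## Interface

Orientations are given as [roll, pitch, yaw] about the fixed x, y, z axes, in that order (R = Rz(yaw) Ry(pitch) Rx(roll)).
In Python, from bench import r gives the robot as it stands.
- The arm moves only by the shell command python3 -m jog 'ROWS' [FORCE]. ROWS is JSON, a list of rows, each a list of 7 numbers: the turn, a rotation vector about the tool's x, y, z in degrees, then the shift along the tool's x, y, z in mm, then the closure, from -1 (fully open) to 1 (shut), so that 0 is half open. A call has 1 to 5 rows; each row shifts and turns the commanded pose from where the row before left it, along the tool's axes as they then stand; what a row does not reach is not made up. A row lasts 1/10 s, in which the tool goes at most 50 mm and 8.59 degrees, less where a joint would pass 70% of its speed; a pose out of reach is approached as far as the arm can. A call is refused whole if a number of a shift passes 50 or a number of a turn 8.59, either way. A call with a gripper value outside its range is refused whole. The fingers move at their own pace and stop on an object; FORCE is the grip in N (left out, the last holds). Time passes only in rows, so rows that do not move let the fingers close. It gives the time, the measured TCP pose, the force, the opening and the grip force at its end, in the units of the state.
- r.sense(): the state, without advancing time (a new reading comes with each control period).
- r.snapshot(name): name is "scene" or "top"; returns a dict with "pixels" (400x640x3 uint8, red, green, blue), "fx", "fy", "cx", "cy" (pixels), "world_to_cam" (4x4, takes a point from world to camera coordinates). Camera axes: x right, y up, looking along -z (the intrinsics and any distortion apply to the point x, -y, -z); pixel columns grow to the right and rows downward; lengths in mm; the calibration is good to about 2 mm. A picture is of the moment at which its call begins. There is no depth.
- r.hand_in(): hands the job in; it is judged then, once.
The state is a dict: "time": time; "joint_pos": joint angles; "qd": joint speeds; "joint_efforts": joint torques, N m; "tool_pos": TCP position; "tcp_rot": TCP orientation; "ft_force": force on the tool from outside, world axes, zero at the start; "wrist_torque": the same for the moment, N m; "finger_gap": finger opening in mm; "grip_force": force on a finger pad.
Only numpy, scipy, OpenCV 4.12 (cv2) and the standard library are available. Lean on these libraries where they do the work, as an engineer would, in place of code of your own. Each camera call takes 0.05 s, during which the arm holds its last target. There are 200 camera calls.

## Task

Two lenses stand front up on the bench. On the one with the blue rim, turn the black ribbed aperture ring until its white pointer line clicks in at the red mark, then let go of it. Leave the ring of the lens with the yellow rim as it is.

Things in the scene. Friction and masses are not known exactly. Their poses are not given: they have to be found in the camera images.
- blue_lens: Blue-rimmed lens, fixed to the bench, 74 mm tall, front up. Origin: centre of its underside, on the upright axis. Flange 100 mm wide to z 10 (bolt heads 13); fixed barrel 54 mm wide with blue band to z 20, then 48; turning ribbed black ring 65 mm wide, z 36 to 62, grip at z 49; fixed black shoulder with marks 49 mm wide to z 66; blue rim 34 mm wide to z 74. Yaw varies.
- blue_ring (a joint): Its ring's angle about the upright axis, rad, growing counter-clockwise seen from above, 0 to 1.57 between end stops. Clicks at 0, 0.52, 1.05 (red mark), 1.57; about 0.1 N m turns it over a click; let go, it springs to the nearest click. Starts at click 0 or 0.52. The white pointer line (5 mm wide, on its top and side) points along the lens's -x at 0.
- blue_lens_mark (a point): The red mark on the fixed shoulder of the blue-rimmed lens: a bar 7 mm long, 6 mm wide; this point is its middle, 21 mm from the lens axis, 66 mm above the bench. A second red bar lies in the same direction on the flange. White dots mark the other clicks: 30 and 60 degrees clockwise of it and 30 degrees counter-clockwise, seen from above.
- yellow_ring (a joint): Ring angle of the other lens, which is the same but for a yellow rim and band; same meaning. It stands at its first click, near 0, and shall stay there.
Things that resemble listed ones, but are neither listed nor needed, are in the scene too. Leave any turquoise look-alike of the part that bears yellow_ring alone.

How it is judged (in metres and radians):
At the end, for the whole second after the job is handed in: The blue-rimmed lens's aperture ring rests with its pointer within 10 degrees of the red mark (ring value 0.87 to 1.22), and the yellow-rimmed lens's ring is still at its first stop (value under 0.175) (value of joint blue_ring between 0.872 and 1.222 rad and velocity of joint blue_ring between -0.05 and 0.05 rad/s and value of joint yellow_ring below 0.175 rad); the robot touches nothing.
It fails at once if the aperture ring of the yellow-rimmed lens is turned off its stop by more than 10 degrees (value of joint yellow_ring above 0.175 rad).
It also fails if it takes over 27 s, if anything falls off the work surface, if the arm or the gripper's body presses on something with over 40 N, if the wrist force passes 120 N, or if a joint passes its speed limit or range.

## Working session

There is one attempt and no reset: what is moved stays moved. The work goes in short steps, Python scripts to look and compute and a shell command to move; the robot and the scene stay as the last step left them, time stands still between calls to the robot, and variables do not carry over. Pictures are saved under pics/ and viewed, at most 10 in all, crops included, and the job is handed in when it is done.

```bash
mkdir -p pics; ls; python3 - <<'E'
from bench import r
import cv2,pickle
d={}
for n in("scene","top"):
    s=r.snapshot(n); d[n]=s; cv2.imwrite(f"pics/{n}0.png",s["pixels"][:,:,::-1]); print(n,{k:v for k,v in s.items() if k!="pixels"})
pickle.dump(d,open("s0.pkl","wb"))
print(r.sense())
E
```

```text
pics
scene {'fx': 485.63736693557365, 'fy': 485.63736693557365, 'cx': 312.9851314474265, 'cy': 206.5968114530624, 'world_to_cam': array([[ 9.18052784e-01, -3.96149805e-01,  1.56338761e-02,
        -4.00452974e+02],
       [ 1.99070848e-01,  4.94719292e-01,  8.45945400e-01,
        -2.04433864e+02],
       [-3.42855486e-01, -7.73510280e-01,  5.33040301e-01,
        -6.27499630e+02],
       [ 0.00000000e+00,  0.00000000e+00,  0.00000000e+00,
         1.00000000e+00]])}
top {'fx': 435.0201639332392, 'fy': 435.0201639332392, 'cx': 324.1068730719799, 'cy': 189.28617275944245, 'world_to_cam': array([[ 1.03568949e-02, -9.99934925e-01, -4.78335126e-03,
         1.25461061e+02],
       [ 9.84769206e-01,  9.36930409e-03,  1.73614018e-01,
        -5.13612206e+02],
       [-1.73557903e-01, -6.50859917e-03,  9.84802159e-01,
        -8.28033287e+02],
       [ 0.00000000e+00,  0.00000000e+00,  0.00000000e+00,
         1.00000000e+00]])}
{'time': 0.1, 'joint_pos': array([ 6.34026669e+01,  7.51192914e+00,  8.53231697e+01,  1.28711140e-03,
        8.72617504e+01, -4.89359251e+00]), 'qd': array([-0.00767863, -0.0097726 , -0.0576087 ,  0.09591081, -0.03717842,
        0.00290302]), 'joint_efforts': array([ 1.30284254e-03, -5.70949209e+01, -5.01944518e+01, -2.39625761e-04,
        8.10013065e-03,  1.38147507e-05]), 'tool_pos': array([221.63819652, 557.02882924, 230.33611797]), 'tcp_rot': array([-1.79903614e+02, -9.54261342e-03,  1.58296189e+02]), 'ft_force': array([ 0.20535555, -0.37168449,  0.01782841]), 'wrist_torque': array([-0.00992472,  0.01713957,  0.020689  ]), 'grip_force': 0.0, 'finger_gap': 85.21546016670942}
```

View pics/scene0.png

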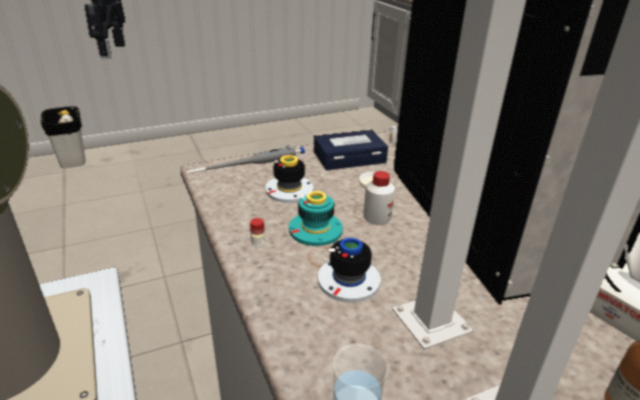

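View pics/top0.png

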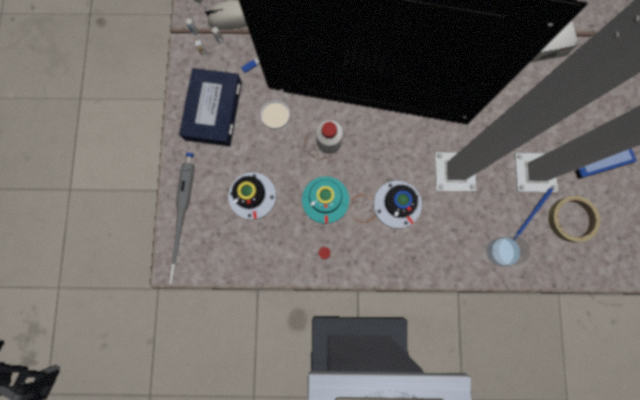

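The scene shows three lens-like things: the black ring with the blue rim at top (402,202) / scene (350,258), the black ring with the yellow rim at top (248,190) / scene (289,172), and the turquoise look-alike at top (325,198) / scene (316,212). The first is the only one with a blue rim, so I'm checking it in one enlarged crop and measuring it.

```bash
cat > h.py <<'E'
import numpy as np,cv2
def ray(s,uv):
    T=s["world_to_cam"];R=T[:3,:3]
    d=np.array([(uv[0]-s["cx"])/s["fx"],-(uv[1]-s["cy"])/s["fy"],-1.])
    return -R.T@T[:3,3],R.T@d/np.linalg.norm(d)
def plane(s,uv,z):
    o,d=ray(s,uv); return o+d*(z-o[2])/d[2]
def tri(sa,a,sb,b):
    o1,d1=ray(sa,a);o2,d2=ray(sb,b)
    t=np.linalg.lstsq(np.c_[d1,-d2],o2-o1,rcond=None)[0]
    p,q=o1+d1*t[0],o2+d2*t[1]; return (p+q)/2,np.linalg.norm(p-q)
def mask(s,c,box):
    h=cv2.cvtColor(s["pixels"],cv2.COLOR_RGB2HSV).astype(int);H,S,V=h[...,0],h[...,1],h[...,2]
    m={"blue":(H>100)&(H<130)&(S>130)&(V>60),"red":((H<8)|(H>172))&(S>150)&(V>90),"white":(S<50)&(V>150)}[c]
    k=np.zeros_like(m);x0,y0,x1,y1=box;k[y0:y1,x0:x1]=1
    return (m&k).astype(np.uint8)
def blobs(m):
    n,l,st,c=cv2.connectedComponentsWithStats(m)
    return [(c[i].round(2),st[i]) for i in range(1,n) if st[i][4]>=3]
E
python3 - <<'E'
import pickle,cv2,numpy as np
from h import *
d=pickle.load(open("s0.pkl","rb"))
bx={"scene":(310,225,390,305),"top":(365,165,445,245)}
ims=[]
for n,b in bx.items():
    s=d[n];ims.append(cv2.resize(s["pixels"][b[1]:b[3],b[0]:b[2],::-1],(400,400),interpolation=cv2.INTER_CUBIC))
    for c in("blue","red","white"):
        print(n,c,[(x[0].tolist(),x[1].tolist()) for x in blobs(mask(s,c,b))])
cv2.imwrite("pics/crop.png",np.hstack(ims))
E
```

```text
scene blue [([351.01, 246.23], [339, 238, 25, 17, 242]), ([349.21, 283.64], [338, 281, 24, 5, 39])]
scene red [([344.15, 255.0], [342, 253, 6, 5, 20]), ([336.55, 291.09], [335, 289, 4, 5, 11])]
scene white [([355.1, 269.82], [310, 225, 80, 80, 3763]), ([328.0, 245.0], [327, 245, 3, 1, 3]), ([322.0, 246.0], [320, 246, 5, 1, 5])]
top blue [([402.44, 198.64], [393, 190, 20, 19, 174])]
top red [([408.77, 208.62], [407, 207, 4, 4, 13])]
top white [([439.97, 177.34], [435, 165, 10, 26, 235]), ([393.08, 206.78], [374, 180, 48, 48, 773]), ([396.0, 213.5], [395, 212, 3, 4, 10])]
```

View pics/crop.png

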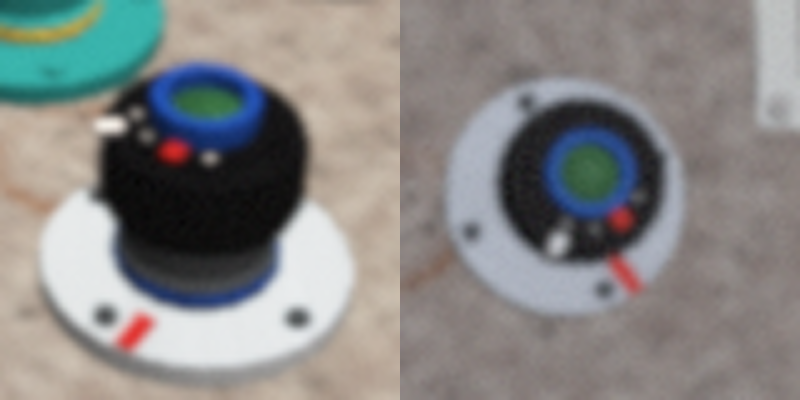

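The crop confirms it: blue rim on a black ring. The red bar sits at top (408.8,208.6) and the white pointer at top (396,213.5), beside the dot 60° clockwise of red. That suggests ring value ≈ 0, so it needs about +60°.

```bash
python3 - <<'E'
import pickle
from h import *
d=pickle.load(open("s0.pkl","rb"));s,t=d["scene"],d["top"]
def hull(s,b,c="blue"):
    m=mask(s,c,b);l=cv2.findNonZero(m);return cv2.fitEllipse(cv2.convexHull(l))
es=hull(s,(335,230,370,262));et=hull(t,(380,180,430,225));print(es,et)
p,e=tri(s,es[0],t,et[0]);print("rim",p,e)
m,e=tri(s,(344.4,255),t,(408.77,208.62));print("mark",m,e)
w,e=tri(s,(332,250),t,(396.2,213.5));print("pointer",w,e)
# top-view only with heights from triangulation
for z in(66,70,74):print(z,plane(t,et[0],z))
c=plane(t,et[0],73)[:2]
mk=plane(t,(408.77,208.62),66)[:2];pt=plane(t,(396.2,213.5),62)[:2];fl=plane(t,(365+224.5/5+0,165+274/5),10)[:2]
fl=plane(t,(365+225/5,165+274/5),10)[:2]
for n,q in(("mark",mk),("ptr",pt),("fl",fl)):v=q-c;print(n,q,np.hypot(*v),np.degrees(np.arctan2(v[1],v[0])))
E
```

```text
((351.07373046875, 245.9744415283203), (16.100481033325195, 24.62915802001953), 99.72053527832031) ((402.54949951171875, 198.8661346435547), (18.36290740966797, 19.245433807373047), 71.19140625)
rim [489.94732664 -21.95479561  68.26796317] 1.8366854094850322
mark [471.91495525 -34.4216838   65.03777821] 0.7087369351284581
pointer [462.74508589 -10.61771872  60.24188454] 0.6418429926661726
66 [491.16978458 -22.70441317  66.        ]
70 [490.54829555 -22.0009968   70.        ]
74 [489.92680652 -21.29758042  74.        ]
mark [472.12271883 -34.37206542] 22.111464919775717 -144.31378359462008
ptr [462.83705418 -10.44976411] 29.390782968409813 157.97121465411223
fl [456.34237659 -46.98892663] 42.30147266288563 -142.90185796046242
```

Triangulated: the lens axis is at about (490,-22), with the rim top at about 70, the mark at height 65 and pointing to -143.5°, and the pointer at height 60 and 158°. So the ring is at click 0 and needs +60° counter-clockwise, which is negative about tool z. I'm moving over it now, at height 230.

```bash
python3 -m jog '[[0,0,0,-36,-34,0,-1],[0,0,0,-36,-34,0,-1],[0,0,0,-36,-34,0,-1],[0,0,0,-36,-34,0,-1],[0,0,0,-36,-34,0,-1]]' 40
python3 -m jog '[[0,0,0,-36,-34,0,-1],[0,0,0,-36,-34,0,-1],[0,0,0,-36,-34,0,-1],[0,0,0,-36,-34,0,-1],[0,0,0,-36,-34,0,-1]]'
python3 -m jog '[[0,0,0,-34,-33,0,-1],[0,0,0,-34,-33,0,-1],[0,0,0,-34,-33,0,-1],[0,0,8.5,0,0,0,-1],[0,0,8.5,0,0,0,-1]]'
python3 -m jog '[[0,0,8.5,0,0,0,-1],[0,0,8.5,0,0,0,-1],[0,0,8.5,0,0,0,-1],[0,0,8.5,0,0,0,-1],[0,0,8.5,0,0,0,-1]]'
python3 -m jog '[[0,0,0,0,0,0,-1],[0,0,0,0,0,0,-1]]'
```

```text
time: 0.6
tool_pos: [326.4, 331.1, 230.8]
tcp_rot: [-180.0, -0.0, 158.3]
ft_force: [1.2, 0.3, 0.4]
finger_gap: 85.5
grip_force: 0.0
time: 1.1
tool_pos: [430.8, 106.5, 231.2]
tcp_rot: [180.0, 0.0, 158.3]
ft_force: [2.2, 1.3, 0.1]
finger_gap: 85.3
grip_force: 0.0
time: 1.6
tool_pos: [488.7, -23.0, 230.6]
tcp_rot: [-180.0, -0.1, 140.8]
ft_force: [-0.3, 0.9, -0.3]
finger_gap: 85.3
grip_force: 0.0
time: 2.1
tool_pos: [488.4, -21.2, 230.8]
tcp_rot: [-179.9, -0.0, 98.4]
ft_force: [0.8, 0.7, 0.2]
finger_gap: 85.2
grip_force: 0.0
time: 2.3
tool_pos: [488.6, -21.2, 231.0]
tcp_rot: [-180.0, -0.0, 99.1]
ft_force: [0.4, -0.1, -0.8]
finger_gap: 85.3
grip_force: 0.0
```

```bash
python3 -m jog '[[0,0,0,-1,1,40,-1],[0,0,0,0,0,40,-1],[0,0,0,0,0,36,-1],[0,0,0,0,0,10,-1],[0,0,0,0,0,0,-1]]'
python3 - <<'E'
from bench import r
import cv2,numpy as np
o=[]
for n,b in(("scene",(290,170,410,290)),("top",(350,140,450,240))):
    p=r.snapshot(n)["pixels"][b[1]:b[3],b[0]:b[2],::-1];o.append(cv2.resize(p,(400,400),interpolation=cv2.INTER_CUBIC))
cv2.imwrite("pics/hover.png",np.hstack(o))
E
```

```text
time: 2.8
tool_pos: [488.5, -21.8, 103.8]
tcp_rot: [-179.8, -0.1, 98.9]
ft_force: [-0.2, -0.6, 1.3]
finger_gap: 85.5
grip_force: 0.0
```

View pics/hover.png

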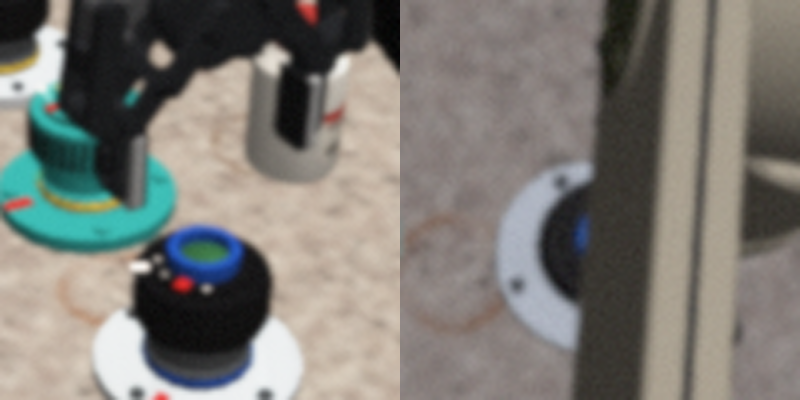

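The fingers hang above the lens and straddle it: tips at crop (130,205) and (293,145), with their midpoint over the rim at crop (205,250). Descending.

```bash
python3 -m jog '[[0,0,0,0,0,20,-1],[0,0,0,0,0,20,-1],[0,0,0,0,0,20,-1],[0,0,0,0,0,20,-1],[0,0,0,0,0,0,-1]]'
python3 -m jog '[[0,0,0,0,0,0,1],[0,0,0,0,0,0,1],[0,0,0,0,0,0,1],[0,0,0,0,0,0,1],[0,0,0,0,0,0,1]]' 40
```

```text
time: 3.4
tool_pos: [489.7, -22.0, 25.1]
tcp_rot: [-179.9, -0.0, 98.8]
ft_force: [-0.5, 0.7, -0.0]
finger_gap: 85.5
grip_force: 0.0
time: 3.9
tool_pos: [488.7, -22.7, 27.4]
tcp_rot: [-179.8, 0.0, 98.8]
ft_force: [-16.6, -2.3, 14.8]
finger_gap: 63.8
grip_force: 42.2
```

```bash
python3 -m jog '[[0,0,-6,0,-1,0,1],[0,0,-6,0,0,0,1],[0,0,-6,0,0,0,1],[0,0,-6,0,0,0,1],[0,0,-6,0,0,0,1]]'
python3 -m jog '[[0,0,-6,0,0,0,1],[0,0,-6,0,0,0,1],[0,0,-6,0,0,0,1],[0,0,-6,0,0,0,1],[0,0,-6,0,0,0,1]]'
python3 -m jog '[[0,0,0,0,0,0,1],[0,0,0,0,0,0,1]]'
python3 - <<'E'
from bench import r
import cv2
print(r.sense()["wrist_torque"])
p=r.snapshot("scene")["pixels"][210:310,300:400,::-1];cv2.imwrite("pics/turned.png",cv2.resize(p,(500,500),interpolation=cv2.INTER_CUBIC))
E
```

```text
time: 4.4
tool_pos: [489.5, -22.4, 27.5]
tcp_rot: [180.0, 0.1, 129.1]
ft_force: [-3.8, 1.5, 3.5]
finger_gap: 64.1
grip_force: 42.9
time: 4.9
tool_pos: [490.2, -21.6, 27.5]
tcp_rot: [179.9, 0.1, 159.1]
ft_force: [-1.3, 5.9, 0.8]
finger_gap: 63.9
grip_force: 43.6
time: 5.1
tool_pos: [490.2, -21.6, 27.5]
tcp_rot: [179.9, 0.1, 158.8]
ft_force: [-1.2, 4.8, 1.8]
finger_gap: 64.3
grip_force: 43.6
[0.490106   0.44166457 0.01261502]
```

View pics/turned.png

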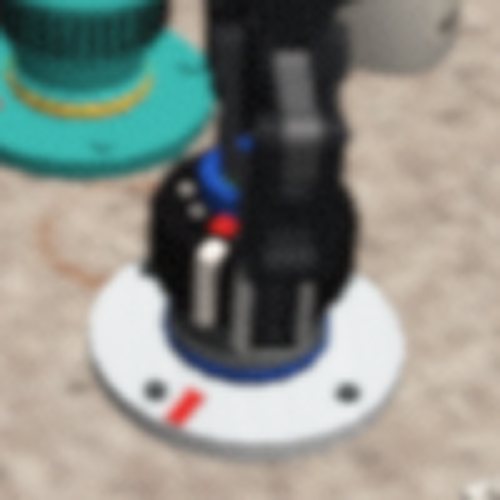

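The white pointer at crop (210,250) now sits at the red mark (225,226), in line with the flange bar (185,407), and the wrist moment about z is ~0, so it is in the click. Releasing and rising.

```bash
python3 -m jog '[[0,0,0,0,0,0,-1],[0,0,0,0,0,0,-1],[0,0,0,0,0,0,-1],[0,0,0,0,0,0,-1],[0,0,0,0,0,0,-1]]'
python3 -m jog '[[0,0,0,0,0,-15,-1],[0,0,0,0,0,-30,-1],[0,0,0,0,0,-40,-1],[0,0,0,0,0,-40,-1],[0,0,0,0,0,-40,-1]]'
python3 -m jog '[[0,0,0,40,0,-20,-1],[0,0,0,40,0,0,-1],[0,0,0,40,0,0,-1],[0,0,0,0,0,0,-1],[0,0,0,0,0,0,-1]]'
python3 - <<'E'
from bench import r
from h import *
s=r.snapshot("scene");t=r.snapshot("top")
ims=[cv2.resize(q["pixels"][b[1]:b[3],b[0]:b[2],::-1],(400,400),interpolation=cv2.INTER_CUBIC) for q,b in((s,(310,225,390,305)),(t,(365,165,445,245)))]
cv2.imwrite("pics/end.png",np.hstack(ims))
E
```

```text
time: 5.65
tool_pos: [489.1, -22.4, 25.5]
tcp_rot: [-180.0, 0.0, 158.8]
ft_force: [1.4, 0.6, 0.6]
finger_gap: 85.4
grip_force: 0.0
time: 6.15
tool_pos: [488.6, -22.2, 191.7]
tcp_rot: [-180.0, -0.0, 158.8]
ft_force: [2.3, -0.1, 0.2]
finger_gap: 85.6
grip_force: 0.0
time: 6.65
tool_pos: [377.0, 21.3, 210.7]
tcp_rot: [180.0, 0.1, 158.8]
ft_force: [0.6, -0.4, 0.3]
finger_gap: 85.1
grip_force: 0.0
```

View pics/end.png

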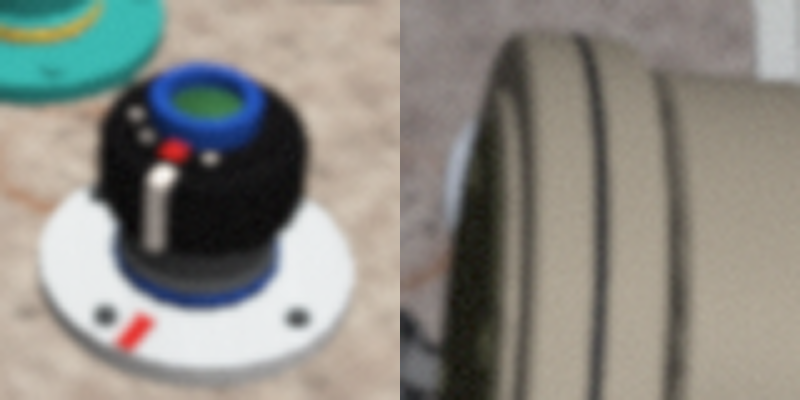

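In the end crop, the pointer (162,178) stands beside the red mark (174,152), and the gripper is clear. I'm checking the angle, then handing in if it's good.

```bash
python3 - <<'E'
from bench import r
from h import *
import pickle
s=pickle.load(open("s0.pkl","rb"))["scene"]
c=np.array([490,-22.]);v=plane(s,(310+162/5,225+178/5),62)[:2]-c
a=np.degrees(np.arctan2(v[1],v[0]));print(v,a)
if abs(a+143.5)<8: print(r.hand_in())
E
```

```text
[-25.34577572 -19.89955564] -141.86372035642773
the job is handed in; nothing more can be done
None
```

The blue-rimmed lens's ring is clicked in at the red mark (pointer measured within about 2° of it) and released, the yellow-rimmed lens was never touched, and the job is handed in at about 6.7 s.

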